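Function test of a plate conveyor's emergency stop

TASK

Before the run, test the emergency stop on the plate conveyor's control station: press the mushroom button in until it latches, take your hand off so that it stays in by itself, then push its head lightly round clockwise by the lobes until it springs out again. Once the stop is out, re-arm the conveyor by pressing the round reset button fully in and letting it come back. Leave the speed selector and everything standing around the station as they are.

Things in the scene. Friction and masses are not known exactly. Their poses are not given: they have to be found in the camera images.
- station: Control station of the plate conveyor, a light grey box bolted to the bench: 110 mm (its x) by 290 mm (its y), panel top 65 mm above the bench. Origin: centre of its underside, on the bench. On the panel's centre line: the four-lobed mushroom stop at y = +78 mm, the speed selector at y = -30 mm, the round reset button at y = -100 mm. A conduit elbow at +x reaches 105 mm out, 48 mm high.
- stop_top (a point): Top centre of the mushroom stop's head, on its axis, 40 mm above the panel when out. Its axes turn with the head: x and y each run along a pair of the four lobes, z is up. Head: 60 mm over opposite lobe tips, lobes 20 mm wide at the rounded tips and 16 mm nearer the middle, round middle 40 mm wide with a dome 4.5 mm above the lobes.
- stop_foot (a point): Point on the mushroom stop's axis at panel height (fixed). With the stop out the lobes reach from 22 to 35 mm above this point (6.5 mm lower when latched); beside and under them all is free down to the panel, but for the stem, 25 mm wide, and a bezel 39 mm wide and 8 mm high on the axis.
- stop_stem (a joint): How far the mushroom stop is pressed in, m: 0 out, end stop at 0.0085. Spring loaded: 3.5 N at first, about 9 N to push it through, straight down. It latches by itself when pressed beyond about 0.007 and then rests near 0.0065 when let go; only turning the head lets it out.
- stop_head (a joint): Turn of the mushroom head, rad: 0 at rest, grows clockwise as seen from above, end stop at 1.1. A weak spring (0.015 to 0.05 N m, 1 to 2 N at a lobe) turns it back. A latched stop springs out once the head is turned beyond about 0.5; the head turns back to 0 by itself when let go.
- reset_top (a point): Top centre of the round reset button: a plain flat-topped cap 25 mm wide in a stepped steel bezel 38 mm wide. The top is 18 mm above the panel and 8 mm above the bezel.
- reset (a joint): How far the reset button is pressed, m: 0 out, end stop at 0.006. A spring push button (1.5 to 4.5 N) that comes back when let go.
- selector_tip (a point): Pointer end of the rotary speed selector between the stop and the reset button: a small black knob with a raised bar 30 x 7 mm, its top 25 mm above the panel. Not part of the job.
- tube_mid (a point): Centre (half-way up) of a bystander: capped 50 ml sample tube standing upright, 34 mm wide at the cap, 108 mm tall. Not part of the job.
- plate_mid (a point): Centre (half-way up) of a bystander: 96-well plate lying on the bench, 86 x 128 x 14 mm. Not part of the job.
- bottle_mid (a point): Centre (half-way up) of a bystander: squat clear screw-cap bottle, 68 mm wide, 130 mm tall. Not part of the job.
- beaker_mid (a point): Centre (half-way up) of a bystander: small glass beaker, 52 mm wide, 65 mm tall. Not part of the job.
- timer_mid (a point): Centre (half-way up) of a bystander: flat bench timer, 55 x 75 x 18 mm. Not part of the job.
- vial_mid (a point): Centre (half-way up) of a bystander: small amber capped vial, 27 mm wide, 52 mm tall. Not part of the job.

How it is judged:
By the outcome, as a careful person would: the job done as asked, in the order asked, and still so for the second after the job is handed in, with the robot touching nothing.
It also fails if it takes over 45 s, if anything falls off the work surface, if the arm or the gripper's body presses on something with over 40 N, if the wrist force passes 120 N, or if a joint passes its speed limit or range.

ROBOT

A 6-joint arm with a two-finger parallel gripper is mounted at the origin on the work surface. World frame = base frame: x ahead of the robot, y to its left, z up, the work surface at z = 0. Lengths are in m, angles in rad, forces in N, time in s.
With the tool pointing down it reaches from about 0.425 to 0.95 m from the base axis. Payload 3.5 kg.
Tool frame: the origin (TCP) lies at the very end of the fingers, on their centre line; the grasp point (between the pads) lies behind it (ctrl.grasp_offset is the z of the grasp point in the tool frame, in m); z points along the fingers, x is the direction in which the jaws open and shut, and the axes are right-handed (so a half turn about z gives the same grasp; the last joint's range is limited). The gripper opens to 85 mm and grips with 20 to 120 N. Pads are 22 mm wide; open, the fingers measure 114 mm over their backs; the gripper's body (76 mm by 85 mm) begins 54 mm behind the grasp point. The pads swing forward as they close: fully open they stand 13 mm farther back than shut.
Start: joints at [-1.437, 0.286, 1.577, -0, 1.279, -0.15], TCP at [0.189, -0.648, 0.231] pointing down, gripper open.
Joint ranges: [-2.77, 2.77], [-0.9, 2.22], [0.21, 2.48], [-1.53, 4.67], [0.24, 2.81], [-2.84, 2.84]. Speed limits (rad/s): [2.79, 2.79, 3.14, 3.14, 3.14, 3.14].

INTERFACE

Orientations are given as a unit quaternion [x, y, z, w].
In Python, from plant import ctrl gives the robot as it stands.
- The arm moves only by the shell command python3 -m jog 'ROWS' [FORCE]. ROWS is JSON, a list of rows, each an object with "grip": the closure, from 0 (fully open) to 1 (shut); "xyz": the shift along the tool's x, y, z in m, a list of three; "dr": the turn, a rotation vector about the tool's x, y, z in rad, a list of three. A call has 1 to 12 rows; each row is the pose to reach, as a shift and turn from the pose commanded when the call began, along the tool's axes at that moment; what a row does not reach only later rows make up. A row lasts 1/12 s, in which the tool goes at most 41.7 mm and 7.16 degrees, less where a joint would pass 70% of its speed; a pose out of reach is approached as far as the arm can. A call with a gripper value outside its range is refused whole. The fingers move at their own pace and stop on an object; FORCE is the grip in N (left out, the last holds). Time passes only in rows, so rows that repeat a pose let the fingers close. It gives the time, the measured TCP pose, the force and the opening at its end, in the units of the state.
- ctrl.get_state(): the state, without advancing time (a new reading comes with each control period).
- ctrl.read_camera(name): name is "scene" or "side" or "wrist"; returns the picture (420x560x3 uint8, red, green, blue); there is no depth.
- ctrl.get_calibration(name): a dict with "mtx" (3x3 intrinsics, pixels), "k1" (the pictures are not rectified: a ray, as slopes to the right and down, at radius r is drawn at 1 + k1 r^2 times it, then the intrinsics apply), "R" (3x3) and "t" (3): a world point X has camera coordinates R X + t; the wrist camera has in their place "hand_eye" (4x4, takes a point from camera to tool coordinates, whose origin is the TCP and whose axes are the tool frame's). Camera axes: x right, y down, z forward; pixel columns grow to the right and rows downward; lengths in m; the calibration is good to about 2 mm. A picture is of the moment at which its call begins: read the wrist's pose just before it. get_calibration takes no time and is no camera call.
- ctrl.sign_off(): hands the job in, once; it reports no verdict.
The state is a dict: "time": time; "qpos": joint angles; "dq": joint speeds; "joint_efforts": joint torques, N m; "eef_pos": TCP position; "tcp_rot": TCP orientation; "contact_force": force on the tool from outside, world axes, zero at the start; "wrist_torque": the same for the moment, N m; "opening": opening from 0.0 (shut) to 1.0 (fully open).
Only numpy, scipy, OpenCV 4.12 (cv2) and the standard library are available. Lean on these libraries where they do the work, as an engineer would, in place of code of your own. Each camera call takes 0.05 s, during which the arm holds its last target.

## Working session

There is one attempt and no reset: what is moved stays moved. The work goes in short steps, Python scripts to look and compute and a shell command to move; the robot and the scene stay as the last step left them, time stands still between calls to the robot, and variables do not carry over. Pictures are saved under pics/ and viewed, and the job is handed in when it is done.

```bash
ls; mkdir -p pics; python3 - <<'E'
from plant import ctrl
import cv2
print(ctrl.get_state()); print(ctrl.grasp_offset)
for n in ["scene","side","wrist"]:
    im=ctrl.read_camera(n); cv2.imwrite(f"pics/a_{n}.png",im[:,:,::-1]); print(n,ctrl.get_calibration(n))
E
```

```text
pics
{'time': 0.0, 'qpos': array([-1.43695885e+00,  2.87190813e-01,  1.57819261e+00,  2.04204708e-05,
        1.27857497e+00, -1.49964655e-01]), 'dq': array([ 6.88812175e-07, -4.37594421e-04,  1.68384076e-03,  4.90169774e-05,
       -8.02436418e-04, -7.44670941e-04]), 'joint_efforts': array([-6.21084509e-04, -4.05981159e+01, -2.92626840e+01, -1.62815945e-04,
        5.70753735e-03,  5.33533964e-06]), 'eef_pos': array([ 0.18897258, -0.64732362,  0.22992195]), 'tcp_rot': array([ 0.80000008, -0.59999873, -0.00082267, -0.00084999]), 'contact_force': array([-0.5849327 , -0.33410701,  0.00560564]), 'wrist_torque': array([-0.01089906,  0.02279252,  0.04050751]), 'opening': 0.9993437523095438}
-0.0187
scene {'mtx': array([[446.58208435,   0.        , 284.56013342],
       [  0.        , 446.58208435, 213.83685846],
       [  0.        ,   0.        ,   1.        ]]), 'k1': -0.1021408324707317, 'R': array([[ 0.82894581,  0.55900016,  0.01917445],
       [ 0.3815338 , -0.54004709, -0.75018738],
       [-0.40899976,  0.62918039, -0.66094723]]), 't': array([-0.47984398, -0.07748258,  1.27117045]
[... 252 characters left out ...]

       [-0.25975296,  0.60903032, -0.74940674],
       [ 0.31382362, -0.68068364, -0.66195507]]), 't': array([0.50201642, 0.16287466, 0.72605165])}
wrist {'mtx': array([[350.55555551,   0.        , 283.00742976],
       [  0.        , 350.55555551, 207.229054  ],
       [  0.        ,   0.        ,   1.        ]]), 'k1': -0.007642192946751241, 'hand_eye': array([[ 9.99999960e-01,  1.52911574e-04, -2.39574358e-04,
         1.45664168e-04],
       [-6.58994943e-05,  9.44710607e-01,  3.27905269e-01,
        -8.49533781e-02],
       [ 2.76468948e-04, -3.27905240e-01,  9.44710578e-01,
        -1.41989104e-01],
       [ 0.00000000e+00,  0.00000000e+00,  0.00000000e+00,
         1.00000000e+00]])}
```

View pics/a_scene.png

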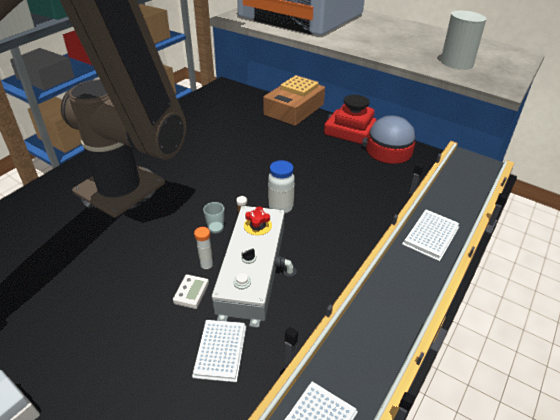

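View pics/a_side.png

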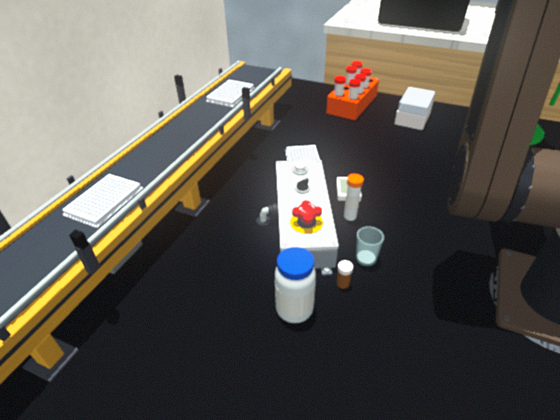

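View pics/a_wrist.png

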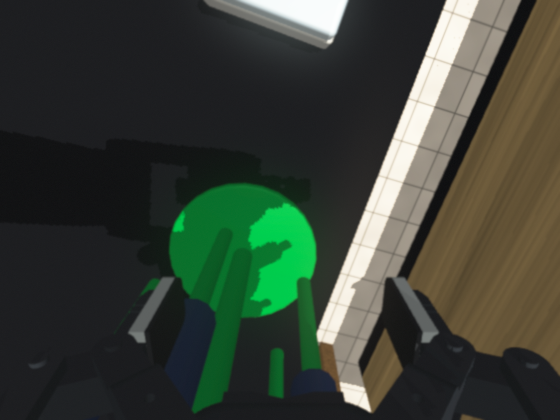

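Scene: red stop at about (258,217), selector (249,255), reset (241,280). Side: stop at (307,215), reset (300,168). The wrist view shows a green pen pot near the start pose, so I'll go up first. Next I'll triangulate.

```bash
cat > h.py <<'E'
import numpy as np, cv2
from plant import ctrl
from scipy.spatial.transform import Rotation as Ro
def pose():
    s=ctrl.get_state(); return np.array(s['eef_pos']),Ro.from_quat(s['tcp_rot']).as_matrix(),s
def cam(n,P=None):
    c=ctrl.get_calibration(n)
    if n=='wrist':
        p,R=P; T=np.eye(4);T[:3,:3]=R;T[:3,3]=p
        T=T@c['hand_eye']; return c['mtx'],c['k1'],T[:3,:3].T,-T[:3,:3].T@T[:3,3]
    return c['mtx'],c['k1'],c['R'],c['t']
def ray(C,uv):
    K,k,R,t=C
    d=cv2.undistortPoints(np.array([[uv]],float),K,np.array([k,0,0,0.]))[0,0]
    v=R.T@np.array([d[0],d[1],1]); return -R.T@t,v/np.linalg.norm(v)
def onz(C,uv,z):
    o,v=ray(C,uv); return o+v*(z-o[2])/v[2]
def tri(rs):
    A=np.zeros((3,3));b=np.zeros(3)
    for o,v in rs:
        M=np.eye(3)-np.outer(v,v);A+=M;b+=M@o
    x=np.linalg.solve(A,b); return x,[np.linalg.norm((np.eye(3)-np.outer(v,v))@(x-o)) for o,v in rs]
def proj(C,X):
    K,k,R,t=C
    return cv2.projectPoints(np.array([X],float),cv2.Rodrigues(R)[0],t,K,np.array([k,0,0,0.]))[0].ravel()
def snap(n,f):
    p,R,s=pose(); im=ctrl.read_camera(n)[:,:,::-1].copy(); cv2.imwrite(f'pics/{f}.png',im); return im,cam(n,(p,R))
E
python3 - <<'E'
import cv2,numpy as np
for n,(x0,y0,x1,y1) in {'scene':(170,150,310,390),'side':(230,130,400,330)}.items():
    im=cv2.imread(f'pics/a_{n}.png')[y0:y1,x0:x1]
    s=min(800/(x1-x0),600/(y1-y0)); s=int(s)
    cv2.imwrite(f'pics/crop_{n}.png',cv2.resize(im,None,fx=s,fy=s,interpolation=cv2.INTER_CUBIC)); print(n,s)
E
```

```text
scene 2
side 3
```

```bash
python3 - <<'E'
from h import *
cs,cd=cam('scene'),cam('side')
x,e=tri([ray(cs,(258,217)),ray(cd,(307,215))]);print('stop',x,e)
x,e=tri([ray(cs,(241.5,279)),ray(cd,(300,168))]);print('reset',x,e)
for nm,u in dict(bottle=(282,168),tube=(203,233),vialcap=(242,201),beaker=(215,206),timer=(190,290)).items(): print(nm,onz(cs,u,dict(bottle=.13,tube=.108,vialcap=.052,beaker=.065,timer=.018)[nm]))
E
```

```text
stop [0.46635285 0.05012013 0.0881061 ] [np.float64(0.000880944631366099), np.float64(0.0008809446313660518)]
reset [ 0.54466861 -0.11250918  0.07342776] [np.float64(3.874846612127271e-05), np.float64(3.87484661212711e-05)]
bottle [0.4343367  0.19823136 0.13      ]
tube [ 0.41328955 -0.07971511  0.108     ]
vialcap [0.37185373 0.10842911 0.052     ]
beaker [0.33882334 0.04196311 0.065     ]
timer [ 0.44050613 -0.16720352  0.018     ]
```

View pics/crop_scene.png

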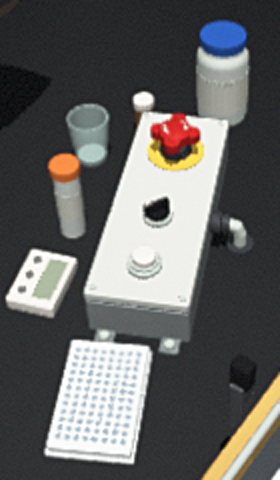

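View pics/crop_side.png

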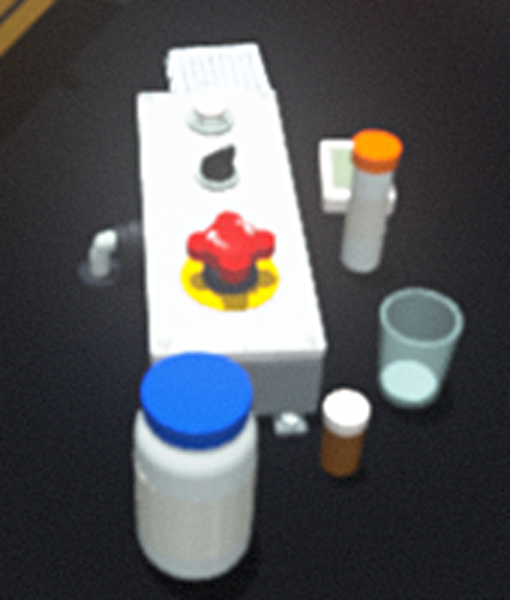

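```bash
python3 -m jog '[{"grip":0,"xyz":[0,0,-0.03],"dr":[0,0,0]},{"grip":0,"xyz":[0,0,-0.065],"dr":[0,0,0]},{"grip":0,"xyz":[-0.01,-0.02,-0.10],"dr":[0,0,-0.08]},{"grip":0,"xyz":[-0.03,-0.05,-0.11],"dr":[0,0,-0.19]},{"grip":0,"xyz":[-0.05,-0.08,-0.11],"dr":[0,0,-0.3]},{"grip":0,"xyz":[-0.07,-0.115,-0.11],"dr":[0,0,-0.41]},{"grip":0,"xyz":[-0.09,-0.15,-0.11],"dr":[0,0,-0.52]},{"grip":0,"xyz":[-0.11,-0.185,-0.11],"dr":[0,0,-0.63]},{"grip":0,"xyz":[-0.135,-0.22,-0.11],"dr":[0,0,-0.74]},{"grip":0,"xyz":[-0.16,-0.255,-0.11],"dr":[0,0,-0.85]},{"grip":0,"xyz":[-0.19,-0.28,-0.11],"dr":[0,0,-0.93]},{"grip":0,"xyz":[-0.215,-0.31,-0.11],"dr":[0,0,-0.95]}]'
python3 -c "
from h import *
p,R,s=pose();print(p,R,s['qpos']);print('to view', R.T@(np.array([.48,0.02,.28])-p))"
```

```text
time: 1.15
eef_pos: [0.4269, -0.3524, 0.3409]
tcp_rot: [0.986, -0.166, -0.0, -0.0]
contact_force: [-0.3, -0.5, -0.4]
opening: 0.994
[ 0.42686979 -0.35236733  0.34094666] [[ 9.44856965e-01 -3.27482724e-01 -6.16914219e-04]
 [-3.27482220e-01 -9.44857007e-01  7.94406633e-04]
 [-8.43050171e-04 -5.48572203e-04 -9.99999494e-01]] [-8.73409516e-01 -4.70870899e-02  1.74420440e+00  3.75971639e-05
  1.44548046e+00 -5.39776259e-01]
to view [-0.07169185 -0.36919968  0.06120966]
```

```bash
python3 -m jog '[{"grip":1,"xyz":[-0.003,-0.02,0],"dr":[0,0,0]},{"grip":1,"xyz":[-0.01,-0.055,0],"dr":[0,0,0]},{"grip":1,"xyz":[-0.018,-0.09,0.01],"dr":[0,0,0]},{"grip":1,"xyz":[-0.025,-0.13,0.02],"dr":[0,0,0]},{"grip":1,"xyz":[-0.033,-0.17,0.03],"dr":[0,0,0]},{"grip":1,"xyz":[-0.04,-0.21,0.04],"dr":[0,0,0]},{"grip":1,"xyz":[-0.048,-0.25,0.05],"dr":[0,0,0]},{"grip":1,"xyz":[-0.056,-0.29,0.06],"dr":[0,0,0]},{"grip":1,"xyz":[-0.063,-0.325,0.06],"dr":[0,0,0]},{"grip":1,"xyz":[-0.068,-0.355,0.06],"dr":[0,0,0]},{"grip":1,"xyz":[-0.07,-0.37,0.06],"dr":[0,0,0]},{"grip":1,"xyz":[-0.07,-0.37,0.06],"dr":[0,0,0]}]' 30
python3 - <<'E'
from h import *
im,C=snap('wrist','b_wrist')
print(ctrl.get_state()['opening'],ctrl.get_state()['eef_pos'],ctrl.get_state()['contact_force'])
print(proj(C,[.466,.05,.105]),proj(C,[.545,-.112,.083]))
E
```

```text
time: 2.15
eef_pos: [0.4825, 0.0204, 0.281]
tcp_rot: [0.986, -0.166, -0.0, -0.0]
contact_force: [-0.4, -0.7, 0.6]
opening: -0.001
-0.0031681519581404356 [0.48247497 0.01886196 0.28100001] [-0.64453127 -0.54496206 -0.11908856]
[255.2233232  157.68862686] [376.35091601 269.21732546]
```

View pics/b_wrist.png

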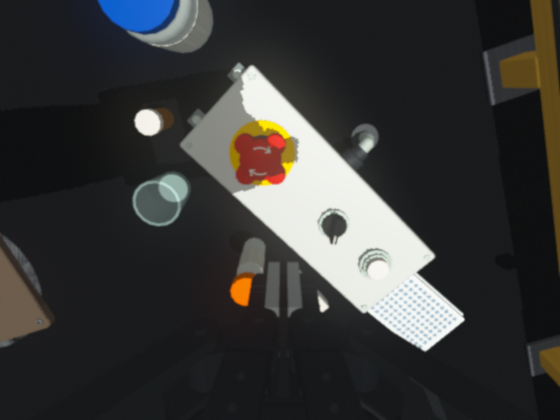

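The wrist view has the stop at about (260,158) with lobes on the image diagonals, so the valleys lie along tool x. The reset is at (377,269). Now I'll refine both.

```bash
cat > m.py <<'E'
from h import *
def stop(im,C,zl):
    hsv=cv2.cvtColor(im,cv2.COLOR_BGR2HSV)
    m=((hsv[...,0]<8)|(hsv[...,0]>172))&(hsv[...,1]>150)&(hsv[...,2]>60)
    m=m.astype('uint8')*255
    n,l,st,ce=cv2.connectedComponentsWithStats(m)
    i=[i for i in range(1,n) if 300<st[i,4]<6000]
    i=max(i,key=lambda k:st[k,4]); print('comp',st[i],ce[i])
    cs,_=cv2.findContours((l==i).astype('uint8'),cv2.RETR_EXTERNAL,cv2.CHAIN_APPROX_NONE)
    c=max(cs,key=cv2.contourArea)[:,0,:].astype(float)
    P=np.array([onz(C,u,zl)[:2] for u in c])
    ctr=cv2.minEnclosingCircle(P.astype('float32')*1000)
    ctr,r=np.array(ctr[0])/1000,ctr[1]
    d=P-ctr; rr=np.hypot(*d.T); a=np.arctan2(d[:,1],d[:,0])
    ph=np.angle(np.sum((rr-rr.mean())*np.exp(4j*a)))/4
    print('centre',ctr,'rad mm',r,'lobe angle deg',np.degrees(ph), 'mod 90')
    return ctr,ph
E
python3 - <<'E'
from m import *
im=cv2.imread('pics/b_wrist.png'); p,R,s=pose(); C=cam('wrist',(p,R))
c,ph=stop(im,C,.0965)
r=onz(C,(377.5,268.5),.083);print('reset',r)
# cap fit
g=cv2.cvtColor(im,cv2.COLOR_BGR2GRAY)
v=c-r[:2];print(np.linalg.norm(v),np.degrees(np.arctan2(v[1],v[0]))-90)
print('tool x deg',np.degrees(np.arctan2(R[1,0],R[0,0])))
for nm,(x0,y0,k) in dict(s=(200,100,120),r=(330,220,90)).items():
    cv2.imwrite(f'pics/b_{nm}.png',cv2.resize(im[y0:y0+k,x0:x0+k],(540,540),interpolation=cv2.INTER_CUBIC))
print(s['eef_pos'], 'tool delta to stop',R.T@(np.array([*c,.105])-p))
E
```

```text
comp [ 235  134   50   50 1809] [259.94803759 157.99170813]
centre [0.46845648 0.04390142] rad mm 28.923362731933594 lobe angle deg 25.815513520021703 mod 90
reset [ 0.54616481 -0.11351755  0.083     ]
0.17555431514339292 26.272797655644112
tool x deg -19.11777993355538
[0.48247497 0.01886196 0.28100001] tool delta to stop [-0.02134033 -0.01912977  0.17600607]
```

View pics/b_s.png

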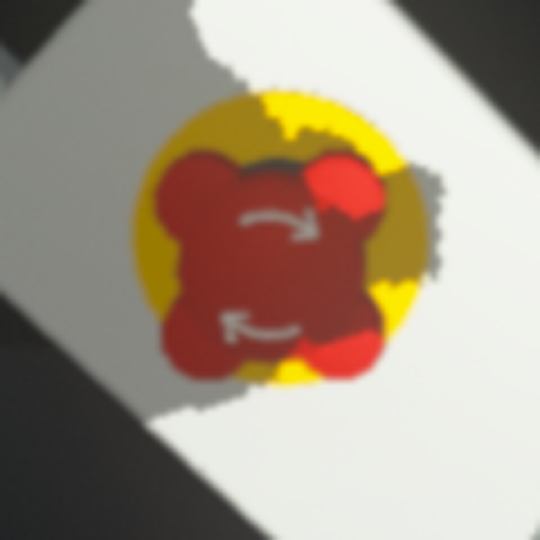

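View pics/b_r.png

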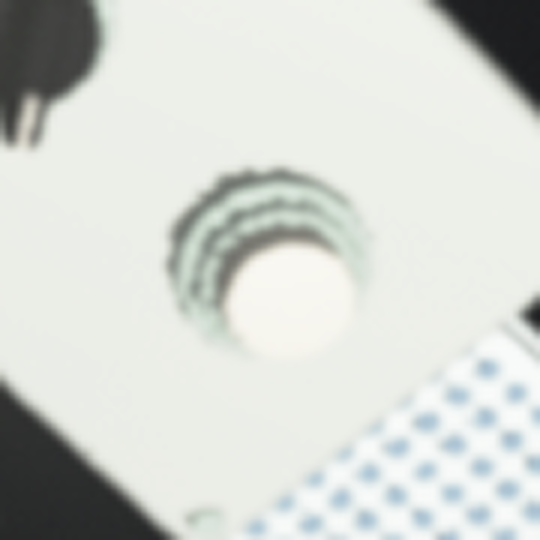

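```bash
python3 -m jog '[{"grip":1,"xyz":[-0.01,-0.01,0.03],"dr":[0,0,0]},{"grip":1,"xyz":[-0.021,-0.02,0.06],"dr":[0,0,0]},{"grip":1,"xyz":[-0.021,-0.02,0.08],"dr":[0,0,0]},{"grip":1,"xyz":[-0.021,-0.02,0.08],"dr":[0,0,0]},{"grip":1,"xyz":[-0.021,-0.02,0.08],"dr":[0,0,0]}]'
python3 - <<'E'
from m import *
print(ctrl.get_state()['eef_pos'])
im,C=snap('wrist','c_wrist'); p,R,s=pose(); print(p)
c,ph=stop(im,C,.0965)
print('tool delta to stop',R.T@(np.array([*c,.105])-p))
for n in('scene','side'):
    im=cv2.imread(f'pics/a_{n}.png')
    x=dict(scene=(220,190,290,250),side=(280,180,340,250))[n]
    im2=np.zeros_like(im); im2[x[1]:x[3],x[0]:x[2]]=im[x[1]:x[3],x[0]:x[2]]
    try: stop(im2,cam(n),.0935)
    except Exception as e: print(e)
E
```

```text
time: 2.62
eef_pos: [0.4688, 0.0425, 0.2005]
tcp_rot: [0.986, -0.168, -0.001, 0.0]
contact_force: [0.8, 0.1, 0.4]
opening: -0.001
[0.46884164 0.04247715 0.20049526]
[0.47005811 0.04235961 0.20219805]
comp [ 249  170   64   63 3019] [280.91023518 200.36038423]
centre [0.46889676 0.04606427] rad mm 29.5259952545166 lobe angle deg 25.777717231000604 mod 90
tool delta to stop [-0.00241518 -0.00311878  0.09719554]
max() iterable argument is empty
max() iterable argument is empty
```

View pics/c_wrist.png

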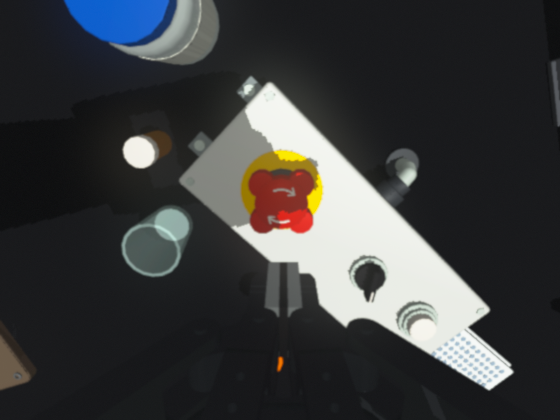

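```bash
python3 - <<'E'
from m import *
p=np.array([0.46884164,0.04247715,0.20049526]);_,R,s=pose();C=cam('wrist',(p,R))
print('reset wrist',onz(C,(423,327.5),.083), s['eef_pos'])
cen={}
for n in('scene','side'):
    im=cv2.imread(f'pics/a_{n}.png'); h=cv2.cvtColor(im,cv2.COLOR_BGR2HSV)
    x=dict(scene=(235,195,285,245),side=(280,185,340,245))[n]
    m=(((h[...,0]<8)|(h[...,0]>172))&(h[...,1]>140)&(h[...,2]>60)).astype('uint8')
    k=np.zeros_like(m);k[x[1]:x[3],x[0]:x[2]]=1;m*=k
    M=cv2.moments(m,True);cen[n]=(M['m10']/M['m00'],M['m01']/M['m00']);print(n,M['m00'],cen[n])
    print(onz(cam(n),cen[n],.095))
print(tri([ray(cam(n),cen[n]) for n in cen]))
E
```

```text
reset wrist [ 0.54755203 -0.11126548  0.083     ] [0.47005811 0.04235961 0.20219805]
scene 281.0 (257.37722419928826, 216.65836298932385)
[0.47002363 0.04440448 0.095     ]
side 329.0 (306.8510638297872, 211.96352583586625)
[0.46654992 0.04862828 0.095     ]
(array([0.46786575, 0.04638483, 0.09258798]), [np.float64(0.000511701558689209), np.float64(0.0005117015586893205)])
```

```bash
python3 -m jog '[{"grip":1,"xyz":[-0.0025,-0.003,0.03],"dr":[0,0,0]},{"grip":1,"xyz":[-0.0025,-0.003,0.06],"dr":[0,0,0]},{"grip":1,"xyz":[-0.0025,-0.003,0.08],"dr":[0,0,0]},{"grip":1,"xyz":[-0.0025,-0.003,0.087],"dr":[0,0,0]},{"grip":1,"xyz":[-0.0025,-0.003,0.087],"dr":[0,0,0]},{"grip":1,"xyz":[-0.0025,-0.003,0.087],"dr":[0,0,0]}]'
python3 - <<'E'
from h import *
im,C=snap('wrist','d_wrist');im,C=snap('side','d_side');cv2.imwrite('pics/d_sc.png',cv2.resize(im[150:270,240:380],None,fx=5,fy=5))
p,R,s=pose();print(p,s['contact_force'],R.T@(np.array([.4685,.046,.105])-p))
E
```

```text
time: 3.17
eef_pos: [0.4698, 0.0464, 0.1163]
tcp_rot: [0.986, -0.168, 0.002, -0.0]
contact_force: [0.3, -0.2, 0.8]
opening: 0.001
[0.47013984 0.04657208 0.11685847] [-0.34287818  0.33000719  0.89608083] [-0.00141216  0.00109452  0.01185105]
```

View pics/d_sc.png

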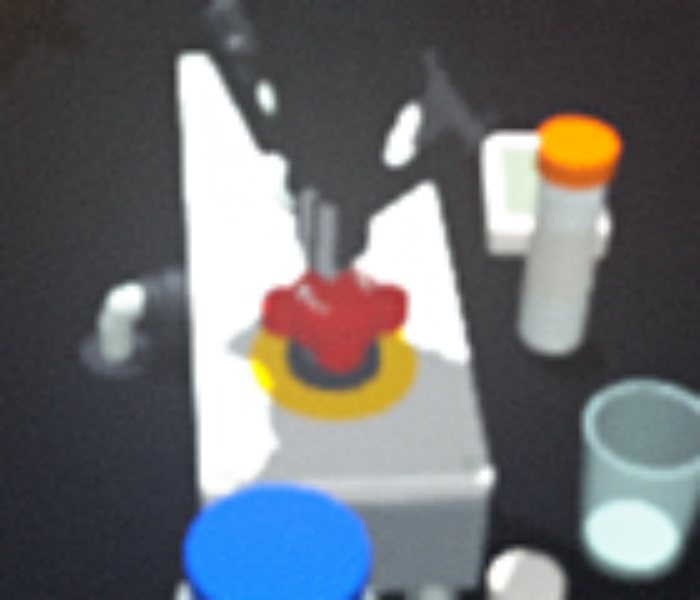

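View pics/d_wrist.png

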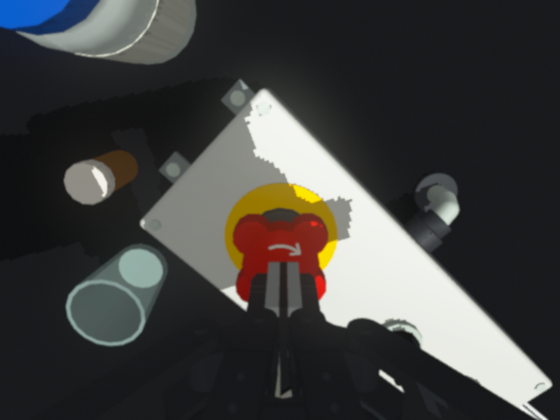

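The side view shows the fingertips centred just above the dome. I'll press down slowly now.

```bash
python3 -m jog '[{"grip":1,"xyz":[-0.001,0.001,0.005],"dr":[0,0,0]},{"grip":1,"xyz":[-0.001,0.001,0.009],"dr":[0,0,0]},{"grip":1,"xyz":[-0.001,0.001,0.012],"dr":[0,0,0]},{"grip":1,"xyz":[-0.001,0.001,0.014],"dr":[0,0,0]},{"grip":1,"xyz":[-0.001,0.001,0.016],"dr":[0,0,0]},{"grip":1,"xyz":[-0.001,0.001,0.018],"dr":[0,0,0]},{"grip":1,"xyz":[-0.001,0.001,0.0195],"dr":[0,0,0]},{"grip":1,"xyz":[-0.001,0.001,0.0205],"dr":[0,0,0]},{"grip":1,"xyz":[-0.001,0.001,0.0205],"dr":[0,0,0]}]'
```

```text
time: 4.02
eef_pos: [0.4679, 0.0463, 0.096]
tcp_rot: [0.986, -0.168, 0.001, 0.0]
contact_force: [-3.9, -0.3, 10.7]
opening: -0.005
```

```bash
python3 -m jog '[{"grip":1,"xyz":[0,0,0.001],"dr":[0,0,0]},{"grip":1,"xyz":[0,0,0.0015],"dr":[0,0,0]},{"grip":1,"xyz":[0,0,0.0015],"dr":[0,0,0]}]'
```

```text
time: 4.27
eef_pos: [0.4681, 0.0462, 0.0958]
tcp_rot: [0.986, -0.167, 0.0, 0.0]
contact_force: [-8.1, 0.0, 17.4]
opening: -0.002
```

The force rises while z stays put, so this is the end stop. Lifting off to check.

```bash
python3 -m jog '[{"grip":1,"xyz":[0,0,-0.005],"dr":[0,0,0]},{"grip":1,"xyz":[0,0,-0.02],"dr":[0,0,0]},{"grip":1,"xyz":[0,0,-0.05],"dr":[0,0,0]},{"grip":0.4,"xyz":[0,0,-0.08],"dr":[0,0,0]},{"grip":0.4,"xyz":[0,0,-0.1],"dr":[0,0,0]},{"grip":0.4,"xyz":[0,0,-0.1],"dr":[0,0,0]},{"grip":0.4,"xyz":[0,0,-0.1],"dr":[0,0,0]},{"grip":0.4,"xyz":[0,0,-0.1],"dr":[0,0,0]}]' 20
python3 - <<'E'
from m import *
p,R,s=pose();im,C=snap('wrist','e_wrist');print(p,s['opening'],s['contact_force'])
c,ph=stop(im,C,.09)
print(np.degrees(np.arctan2(R[1,0],R[0,0])),R.T@(np.array([.4685,.046,.07])-p))
im,C=snap('side','e_side');cv2.imwrite('pics/e_sc.png',cv2.resize(im[150:270,240:380],None,fx=5,fy=5))
E
```

```text
time: 4.93
eef_pos: [0.4661, 0.0465, 0.1911]
tcp_rot: [0.986, -0.168, -0.001, 0.0]
contact_force: [-0.6, 0.5, -0.5]
opening: 0.599
[0.4660823  0.0465426  0.19110692] 0.598911203315263 [-0.63026939  0.47471374 -0.54937474]
comp [ 254  175   65   63 3069] [286.18181818 205.73183447]
centre [0.46878052 0.04584953] rad mm 29.743972778320312 lobe angle deg 25.90827871027358 mod 90
-19.305418911473275 [ 0.00269498 -0.00033796  0.12110181]
```

View pics/e_sc.png

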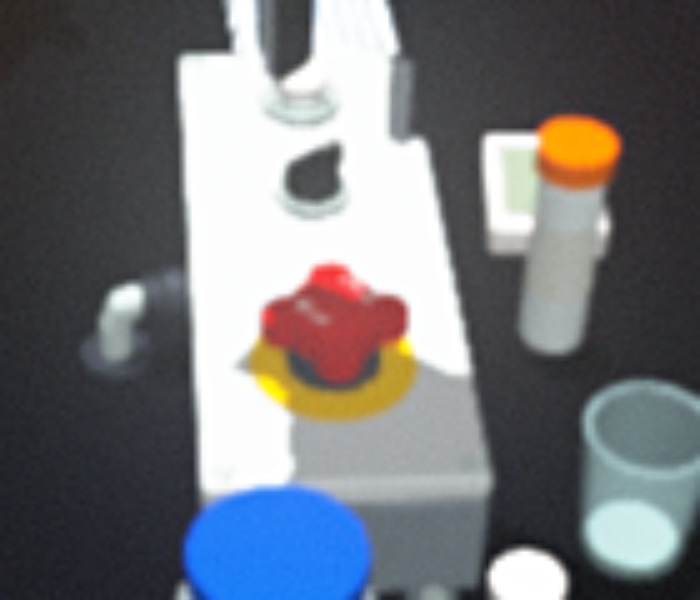

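View pics/e_wrist.png

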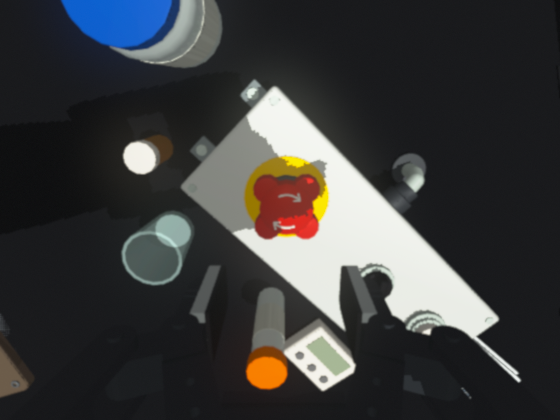

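```bash
python3 - <<'E'
from h import *
for f in('a_side','e_side'):
    im=cv2.imread(f'pics/{f}.png'); h=cv2.cvtColor(im,cv2.COLOR_BGR2HSV)
    m=(((h[...,0]<8)|(h[...,0]>172))&(h[...,1]>140)&(h[...,2]>60)).astype('uint8')
    k=np.zeros_like(m);k[185:245,280:340]=1;m*=k;ys,xs=np.nonzero(m);print(f,len(xs),xs.mean(),ys.mean(),ys.min(),ys.max(),xs.min(),xs.max())
C=cam('side')
for z in(.0935,.087):print(proj(C,[.4685,.046,z]))
E
```

```text
a_side 329 306.8510638297872 211.96352583586625 201 223 293 320
e_side 315 306.8253968253968 214.41904761904763 203 225 293 320
[306.37752444 211.46209686]
[306.27341683 213.93414222]
```

The side centroid dropped 2.46 px against 2.47 px predicted, so the stop is latched. Now I'll lower open jaws into the valleys, which lie along tool x.

```bash
python3 -m jog '[{"grip":0.22,"xyz":[0.0025,-0.0005,0.02],"dr":[0,0,0]},{"grip":0.22,"xyz":[0.0025,-0.0005,0.045],"dr":[0,0,0]},{"grip":0.22,"xyz":[0.0025,-0.0005,0.06],"dr":[0,0,0]},{"grip":0.22,"xyz":[0.0025,-0.0005,0.065],"dr":[0,0,0]},{"grip":0.22,"xyz":[0.0025,-0.0005,0.065],"dr":[0,0,0]},{"grip":0.22,"xyz":[0.0025,-0.0005,0.065],"dr":[0,0,0]}]'
python3 - <<'E'
from m import *
p,R,s=pose();im,C=snap('wrist','f_wrist')
p,R,s=pose();print(p,s['opening'],s['contact_force'],R.T@(np.array([.4685,.046,.070])-p))
E
```

```text
time: 5.53
eef_pos: [0.4692, 0.0461, 0.127]
tcp_rot: [0.986, -0.168, -0.001, 0.0]
contact_force: [0.3, -0.3, 0.3]
opening: 0.779
[0.46989204 0.04600411 0.1279265 ] 0.7774441729767412 [0.21717484 0.67599804 0.25885986] [-0.00135968  0.00047608  0.05792532]
```

View pics/f_wrist.png

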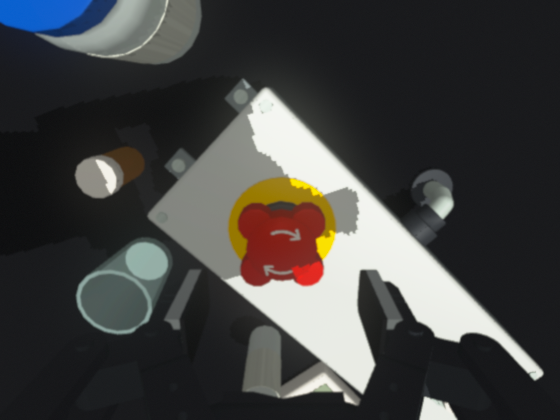

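The jaws are symmetric about column 283 and the head is centred at 282, so I'm descending.

```bash
python3 -m jog '[{"grip":0.22,"xyz":[-0.001,0.0005,0.02],"dr":[0,0,0]},{"grip":0.22,"xyz":[-0.001,0.0005,0.035],"dr":[0,0,0]},{"grip":0.22,"xyz":[-0.001,0.0005,0.045],"dr":[0,0,0]},{"grip":0.22,"xyz":[-0.001,0.0005,0.052],"dr":[0,0,0]},{"grip":0.22,"xyz":[-0.001,0.0005,0.055],"dr":[0,0,0]},{"grip":0.39,"xyz":[-0.001,0.0005,0.056],"dr":[0,0,0]},{"grip":0.39,"xyz":[-0.001,0.0005,0.056],"dr":[0,0,0]},{"grip":0.39,"xyz":[-0.001,0.0005,0.056],"dr":[0,0,0]}]'
python3 - <<'E'
from m import *
im,C=snap('side','g_side');cv2.imwrite('pics/g_sc.png',cv2.resize(im[150:270,240:380],None,fx=5,fy=5))
im,C=snap('wrist','g_wrist')
p,R,s=pose();print(p,s['opening'],s['contact_force'],R.T@(np.array([.4685,.046,.070])-p))
E
```

```text
time: 6.25
eef_pos: [0.469, 0.0459, 0.0721]
tcp_rot: [0.986, -0.168, 0.001, -0.0]
contact_force: [-0.5, 0.5, -0.3]
opening: 0.61
[0.4688865  0.04588073 0.07209309] 0.6137432468007833 [ 0.35440397 -0.63246741 -0.98402635] [-4.07269856e-04  1.59422254e-05  2.09249243e-03]
```

View pics/g_sc.png

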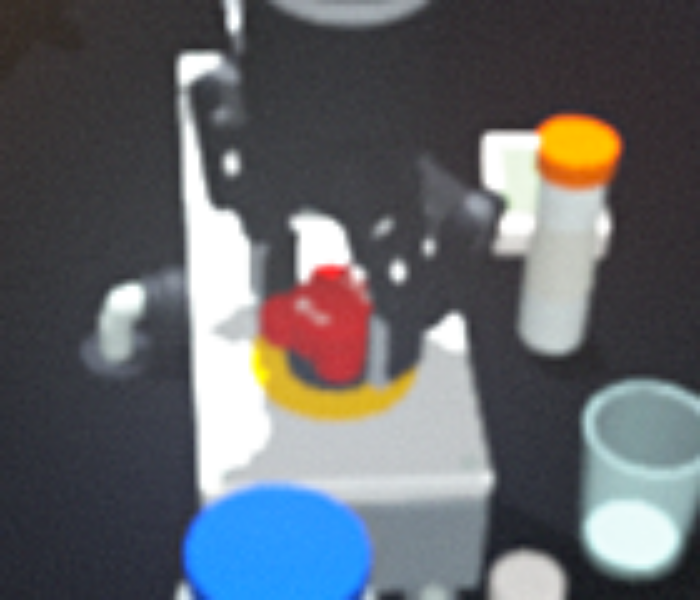

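View pics/g_wrist.png

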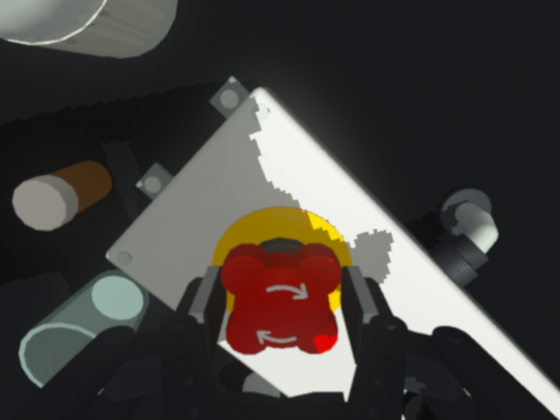

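The pads sit in the valleys with no contact. Turning clockwise (+z of the tool).

```bash
python3 -m jog '[{"grip":0.39,"xyz":[0,0,0],"dr":[0,0,0.05]},{"grip":0.39,"xyz":[0,0,0],"dr":[0,0,0.11]},{"grip":0.39,"xyz":[0,0,0],"dr":[0,0,0.17]},{"grip":0.39,"xyz":[0,0,0],"dr":[0,0,0.23]},{"grip":0.39,"xyz":[0,0,0],"dr":[0,0,0.3]},{"grip":0.39,"xyz":[0,0,0],"dr":[0,0,0.3]}]'
python3 - <<'E'
from m import *
im,C=snap('wrist','h_wrist')
p,R,s=pose();print(p,s['opening'],s['contact_force'],s['wrist_torque'],R.T@(np.array([.4685,.046,.070])-p))
E
```

```text
time: 6.85
eef_pos: [0.4685, 0.0459, 0.0718]
tcp_rot: [0.95, -0.314, 0.0, -0.0]
contact_force: [-0.3, 0.4, -0.3]
opening: 0.609
[0.46855457 0.04590937 0.07172371] 0.6049121301692729 [ 0.28209585 -0.00827809 -0.14283457] [ 0.02671562 -0.02746057 -0.03905105] [-9.89614569e-05 -3.97493345e-05  1.72365386e-03]
```

View pics/h_wrist.png

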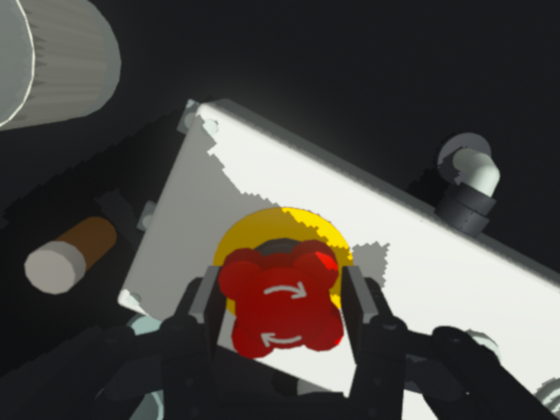

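The head follows the pads with about 8° of lag. Continuing.

```bash
python3 -m jog '[{"grip":0.39,"xyz":[0,0,0],"dr":[0,0,0.07]},{"grip":0.39,"xyz":[0,0,0],"dr":[0,0,0.14]},{"grip":0.39,"xyz":[0,0,0],"dr":[0,0,0.21]},{"grip":0.39,"xyz":[0,0,0],"dr":[0,0,0.28]},{"grip":0.39,"xyz":[0,0,0],"dr":[0,0,0.35]},{"grip":0.39,"xyz":[0,0,0],"dr":[0,0,0.42]},{"grip":0.39,"xyz":[0,0,0],"dr":[0,0,0.5]},{"grip":0.39,"xyz":[0,0,0],"dr":[0,0,0.5]},{"grip":0.39,"xyz":[0,0,0],"dr":[0,0,0.5]}]'
python3 - <<'E'
from m import *
im,C=snap('side','i_side');cv2.imwrite('pics/i_sc.png',cv2.resize(im[150:270,240:380],None,fx=5,fy=5))
im,C=snap('wrist','i_wrist')
p,R,s=pose();print(p,s['opening'],s['contact_force'],s['wrist_torque'])
E
```

```text
time: 7.65
eef_pos: [0.4686, 0.0459, 0.0717]
tcp_rot: [0.844, -0.537, 0.0, -0.0]
contact_force: [0.0, 0.6, 0.5]
opening: 0.613
[0.46859612 0.04589523 0.07168422] 0.6073541871005231 [-0.54680269  0.21432094  1.63074501] [ 0.00481172 -0.00493841  0.06619336]
```

View pics/i_wrist.png

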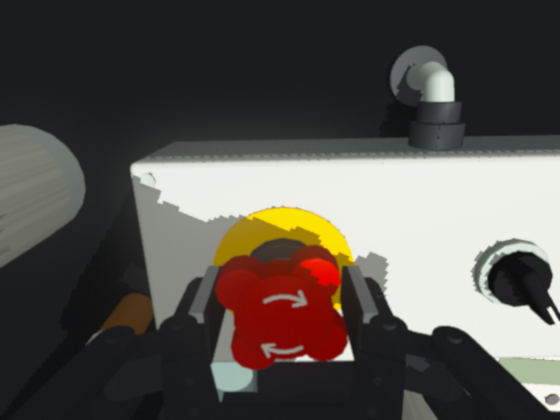

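View pics/i_sc.png

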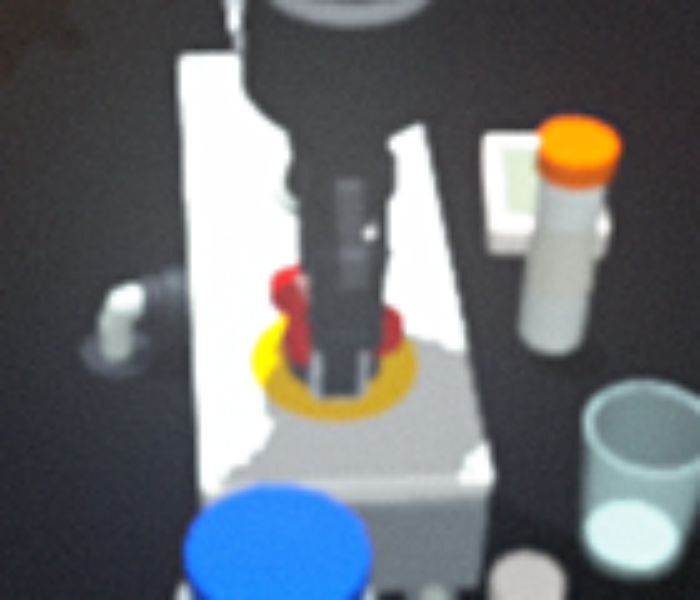

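The head is turned about 0.63 rad and looks higher. I'll add a small margin, then open the jaws and lift away.

```bash
python3 -m jog '[{"grip":0.39,"xyz":[0,0,0],"dr":[0,0,0.05]},{"grip":0.39,"xyz":[0,0,0],"dr":[0,0,0.1]},{"grip":0.39,"xyz":[0,0,0],"dr":[0,0,0.1]},{"grip":0.39,"xyz":[0,0,0],"dr":[0,0,0.1]},{"grip":0.2,"xyz":[0,0,0],"dr":[0,0,0.1]},{"grip":0.2,"xyz":[0,0,0],"dr":[0,0,0.1]},{"grip":0.2,"xyz":[0,0,0],"dr":[0,0,0.1]},{"grip":0.2,"xyz":[0,0,-0.015],"dr":[0,0,0.1]},{"grip":0.2,"xyz":[0,0,-0.045],"dr":[0,0,0.1]},{"grip":0.2,"xyz":[0,0,-0.08],"dr":[0,0,0.1]},{"grip":1,"xyz":[0,0,-0.105],"dr":[0,0,0.1]},{"grip":1,"xyz":[0,0,-0.11],"dr":[0,0,0.1]}]'
python3 - <<'E'
from m import *
p,R,s=pose();im,C=snap('wrist','j_wrist');print(p,s['contact_force'])
stop(im,C,.0965)
im,_=snap('side','j_side');h=cv2.cvtColor(im,cv2.COLOR_BGR2HSV)
m=(((h[...,0]<8)|(h[...,0]>172))&(h[...,1]>140)&(h[...,2]>60)).astype('uint8')
k=np.zeros_like(m);k[185:245,280:340]=1;m*=k;ys,xs=np.nonzero(m);print(len(xs),xs.mean(),ys.mean(),ys.min(),ys.max())
cv2.imwrite('pics/j_sc.png',cv2.resize(im[150:270,240:380],None,fx=5,fy=5))
p,R,s=pose();print('tool delta to above reset',p,s['opening'],R.T@(np.array([.547,-.113,.2])-p))
E
```

```text
time: 8.75
eef_pos: [0.4711, 0.0457, 0.1867]
tcp_rot: [0.815, -0.58, 0.004, -0.002]
contact_force: [0.9, -0.1, 0.5]
opening: 0.529
[0.47113277 0.04568936 0.1866685 ] [ 0.87299732 -0.13587122  0.53408527]
comp [ 241  176   82   79 3345] [281.12825112 214.97040359]
centre [0.46918491 0.04582925] rad mm 29.755178451538086 lobe angle deg 26.145285604968233 mod 90
319 306.55799373040753 212.46081504702195 201 223
tool delta to above reset [0.46920446 0.045854   0.18283481] 0.3484312066144114 [ 0.1756081  -0.02144851 -0.01682669]
```

View pics/j_sc.png

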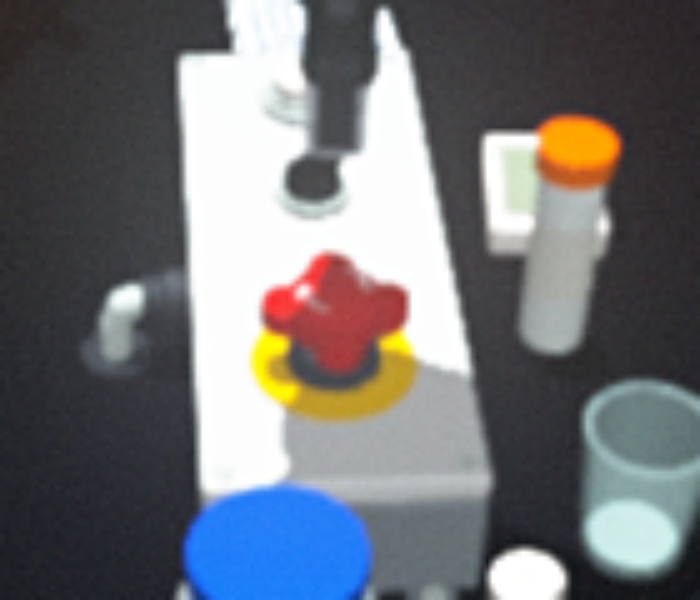

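View pics/j_wrist.png

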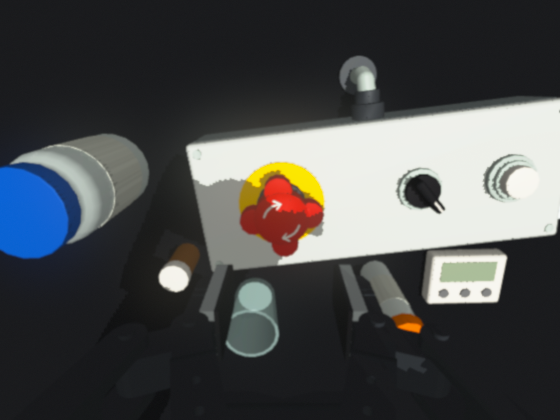

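The stop is out and its head is back at rest: the lobe angle is 26.1° and the side centroid has returned to about 212. Moving over the reset, fingers shut.

```bash
python3 -m jog '[{"grip":1,"xyz":[0.02,-0.003,0],"dr":[0,0,0]},{"grip":1,"xyz":[0.055,-0.007,0],"dr":[0,0,0]},{"grip":1,"xyz":[0.095,-0.012,0],"dr":[0,0,0]},{"grip":1,"xyz":[0.13,-0.016,0],"dr":[0,0,0]},{"grip":1,"xyz":[0.16,-0.02,0],"dr":[0,0,0]},{"grip":1,"xyz":[0.175,-0.0215,0],"dr":[0,0,0]},{"grip":1,"xyz":[0.175,-0.0215,0],"dr":[0,0,0]},{"grip":1,"xyz":[0.175,-0.0215,0],"dr":[0,0,0]},{"grip":1,"xyz":[0.175,-0.0215,0],"dr":[0,0,0]}]' 30
python3 - <<'E'
from m import *
p,R,s=pose();im,C=snap('wrist','k_wrist');print(p,s['opening'])
print(proj(C,[.547,-.113,.083]))
g=cv2.cvtColor(im,cv2.COLOR_BGR2GRAY);np.save('k.npy',np.r_[p,R.ravel()])
cv2.imwrite('pics/k_c.png',cv2.resize(im[140:260,220:340],(600,600),interpolation=cv2.INTER_CUBIC))
E
```

```text
time: 9.6
eef_pos: [0.5447, -0.1111, 0.1798]
tcp_rot: [0.815, -0.58, -0.002, 0.0]
contact_force: [-0.3, -0.2, 0.2]
opening: 0.002
[ 0.5447463  -0.11105584  0.17978477] 0.0017482254467426162
[286.78459611 207.71996851]
```

View pics/k_c.png

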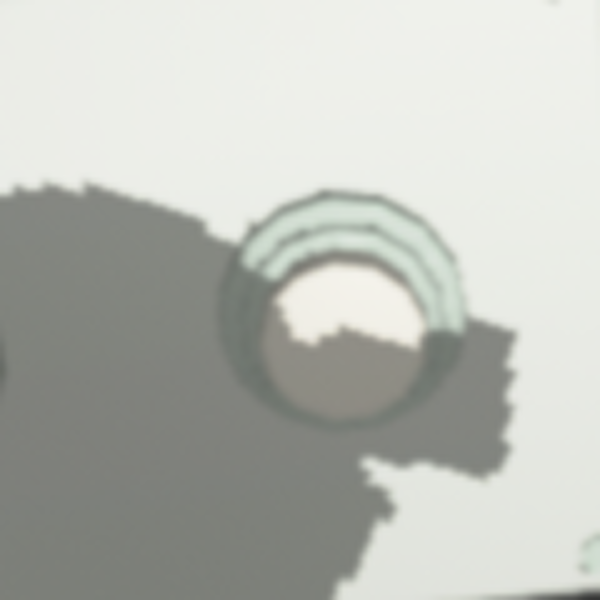

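```bash
python3 - <<'E'
from h import *
k=np.load('k.npy');C=cam('wrist',(k[:3],k[3:].reshape(3,3)))
r=onz(C,(288.4,208.4),.083);print(r)
p,R,s=pose();print(p,R.T@(r+[0,0,.008]-p))
E
```

```text
[ 0.5468931  -0.11427348  0.083     ]
[ 0.54489608 -0.11086932  0.18022831] [ 0.00404094 -0.00091118  0.08921943]
```

```bash
python3 -m jog '[{"grip":1,"xyz":[0.003,-0.001,0.02],"dr":[0,0,0]},{"grip":1,"xyz":[0.004,-0.001,0.05],"dr":[0,0,0]},{"grip":1,"xyz":[0.004,-0.001,0.075],"dr":[0,0,0]},{"grip":1,"xyz":[0.004,-0.001,0.087],"dr":[0,0,0]},{"grip":1,"xyz":[0.004,-0.001,0.089],"dr":[0,0,0]},{"grip":1,"xyz":[0.004,-0.001,0.089],"dr":[0,0,0]},{"grip":1,"xyz":[0.004,-0.001,0.089],"dr":[0,0,0]}]'
python3 - <<'E'
from h import *
p,R,s=pose();im,C=snap('wrist','l_wrist');print(p,s['contact_force'])
im,C=snap('side','l_side');cv2.imwrite('pics/l_sc.png',cv2.resize(im[130:230,240:360],None,fx=5,fy=5))
im,C=snap('scene','l_scene');cv2.imwrite('pics/l_sn.png',cv2.resize(im[220:320,180:300],None,fx=5,fy=5))
E
```

```text
time: 10.23
eef_pos: [0.5491, -0.1157, 0.0939]
tcp_rot: [0.815, -0.58, 0.001, -0.0]
contact_force: [0.2, -0.2, -0.3]
opening: 0.004
[ 0.54914645 -0.11573769  0.09389717] [ 0.21235432 -0.15075409 -0.34232287]
```

View pics/l_sn.png

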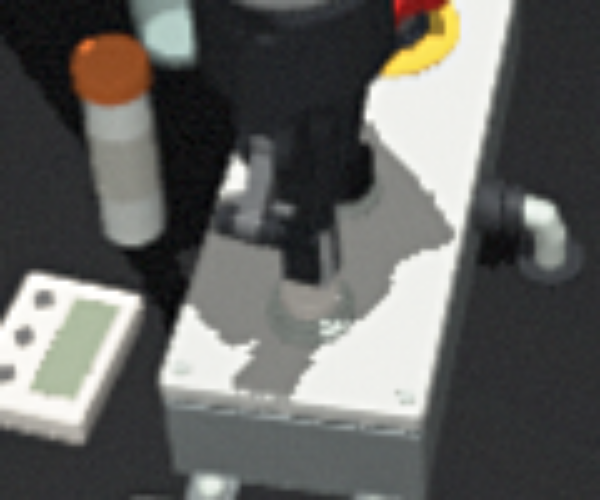

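View pics/l_wrist.png

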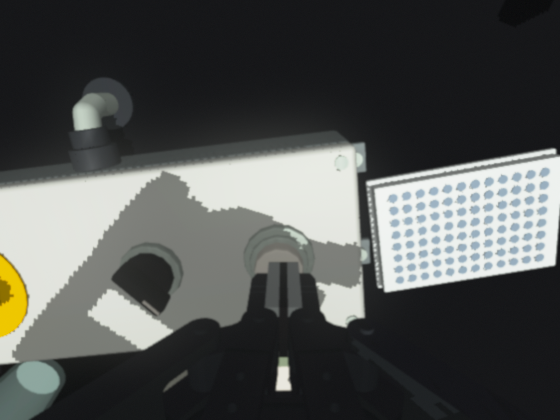

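The fingertips sit over the cap, off by about 2 mm. I'll correct that and press.

```bash
python3 -m jog '[{"grip":1,"xyz":[-0.002,0.0015,0.004],"dr":[0,0,0]},{"grip":1,"xyz":[-0.002,0.0015,0.008],"dr":[0,0,0]},{"grip":1,"xyz":[-0.002,0.0015,0.011],"dr":[0,0,0]},{"grip":1,"xyz":[-0.002,0.0015,0.013],"dr":[0,0,0]},{"grip":1,"xyz":[-0.002,0.0015,0.015],"dr":[0,0,0]},{"grip":1,"xyz":[-0.002,0.0015,0.0165],"dr":[0,0,0]},{"grip":1,"xyz":[-0.002,0.0015,0.0165],"dr":[0,0,0]},{"grip":1,"xyz":[-0.002,0.0015,0.0165],"dr":[0,0,0]}]'
```

```text
time: 11.05
eef_pos: [0.5462, -0.1144, 0.077]
tcp_rot: [0.815, -0.58, -0.0, 0.0]
contact_force: [-3.9, 1.6, 8.1]
opening: -0.001
```

```bash
python3 -m jog '[{"grip":1,"xyz":[0,0,0.001],"dr":[0,0,0]},{"grip":1,"xyz":[0,0,0.001],"dr":[0,0,0]},{"grip":1,"xyz":[0,0,0.001],"dr":[0,0,0]}]'
```

```text
time: 11.3
eef_pos: [0.5462, -0.1145, 0.0769]
tcp_rot: [0.815, -0.58, -0.001, 0.0]
contact_force: [-5.3, 2.2, 11.9]
opening: 0.003
```

Force is rising with z steady, so the reset is at its end stop. Lifting straight up and away.

```bash
python3 -m jog '[{"grip":1,"xyz":[0,0,-0.004],"dr":[0,0,0]},{"grip":1,"xyz":[0,0,-0.015],"dr":[0,0,0]},{"grip":1,"xyz":[0,0,-0.04],"dr":[0,0,0]},{"grip":1,"xyz":[0,0,-0.075],"dr":[0,0,0]},{"grip":1,"xyz":[0,0,-0.11],"dr":[0,0,0]},{"grip":1,"xyz":[0,0,-0.145],"dr":[0,0,0]},{"grip":1,"xyz":[0,0,-0.16],"dr":[0,0,0]},{"grip":1,"xyz":[0,0,-0.16],"dr":[0,0,0]},{"grip":1,"xyz":[0,0,-0.16],"dr":[0,0,0]}]'
python3 - <<'E'
from m import *
p,R,s=pose();im,C=snap('wrist','n_wrist');print(p,s['contact_force'])
stop(im,C,.0965);print('reset',proj(C,[.547,-.114,.083]),proj(C,[.547,-.114,.077]))
im,_=snap('side','n_side');cv2.imwrite('pics/n_sc.png',cv2.resize(im[150:270,240:380],None,fx=5,fy=5))
snap('scene','n_scene')
E
```

```text
time: 12.05
eef_pos: [0.5464, -0.1146, 0.2358]
tcp_rot: [0.815, -0.58, 0.001, -0.0]
contact_force: [-0.5, 0.8, -0.5]
opening: -0.001
[ 0.5464246  -0.11459609  0.23576249] [-0.46373565  0.84685224 -0.53776609]
comp [  43  183   72   66 2524] [ 78.61450079 214.75435816]
centre [0.47059756 0.04491397] rad mm 31.828678131103516 lobe angle deg 26.088527123980377 mod 90
reset [282.21934623 187.92094811] [282.2253108 186.0707811]
```

View pics/n_wrist.png

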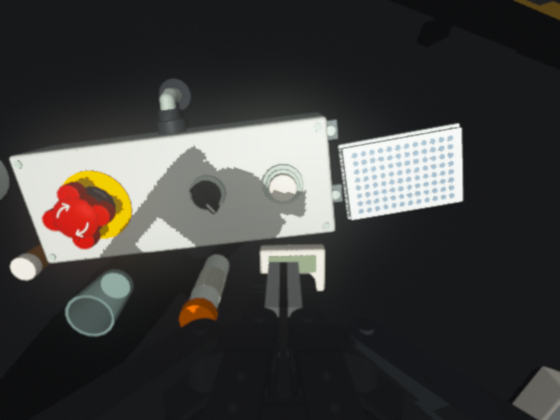

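View pics/n_scene.png

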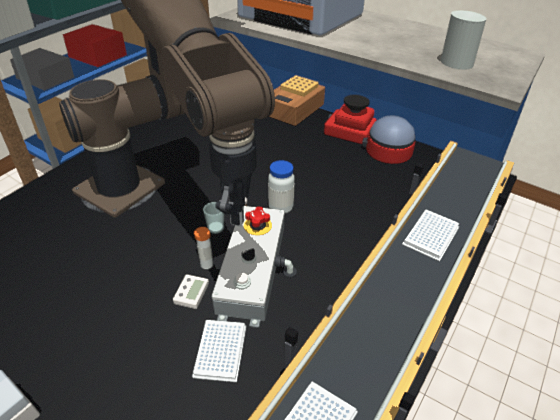

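View pics/n_sc.png

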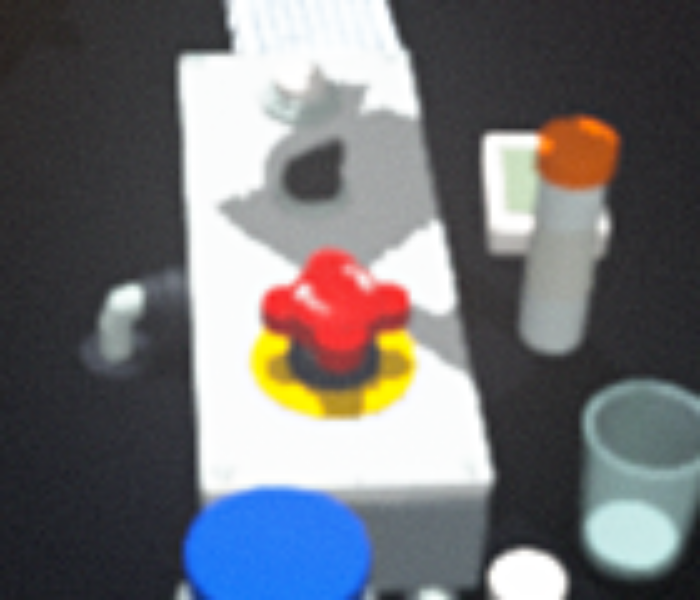

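The stop is out, the reset is back out, and the selector, tube, timer, plate, bottle, beaker and vial are where they were. The arm is clear.

```bash
python3 -c "
from plant import ctrl
print(ctrl.sign_off())"
```

```text
the job is handed in; nothing more can be done
None
```

The emergency stop test and the re-arm are done, in the order asked, and the job is handed in at about 12.2 s. No verdict was reported.

- **Stop pressed:** I pressed it with shut fingers to its end stop at about 17 N and let go. The side view showed it staying in by itself: the head sat 2.46 px lower, against 2.47 px expected for a latched stop.
- **Stop released:** With the pads resting loosely between the lobes, I turned the tool 0.9 rad clockwise, opened the jaws and lifted away. The side view then showed the head back at about its original height (within 0.5 px). The wrist view put its lobe angle at 26.1°, against 25.8° at the start.
- **Reset pressed:** I pressed it to its end stop at z ≈ 0.077, about 12 N, and let go. By eye it came back out in the last pictures; I did not measure its height.
- **Last checks:** The gripper is clear of everything, with force readings at noise level. The selector and all the bystanders looked unmoved by eye. The final oblique wrist view put the stop centre about 2 mm from the earlier estimates, which is within the calibration accuracy. Nothing else failed or disagreed.

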